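# Open the tab-lock air valve

## Robot

A 7-joint arm with a two-finger parallel gripper is mounted at the origin on a cart in front of the work surface, level with it; the furniture and walls round the work are solid. World frame = base frame: x ahead of the robot, y to its left, z up, the work surface at z = 0. Lengths are in m, angles in degrees, forces in N, time in s.
With the tool pointing down it reaches from about 0.35 to 0.9 m from the base axis. Payload 8.1 kg.
Tool frame: the origin (TCP) lies at the very end of the fingers, on their centre line; the grasp point (between the pads) lies 19 mm behind it; z points along the fingers, x is the direction in which the jaws open and shut, and the axes are right-handed (so a half turn about z gives the same grasp; the last joint's range is limited). The gripper opens to 85 mm and grips with 20 to 120 N. Pads are 22 mm wide; open, the fingers measure 114 mm over their backs; the gripper's body (76 mm by 85 mm) begins 54 mm behind the grasp point. The pads swing forward as they close: fully open they stand 13 mm farther back than shut.
Start: joints at [61.73, 24.895, 1.432, 90.138, -0.665, 64.973, -4.303], TCP at [0.238, -0.578, 0.231] pointing down, gripper open.
Joint ranges: [-149.89, 149.89], [-25.12, 119.58], [-72.63, 75.52], [4.76, 147.25], [-75.54, 255.54], [6.69, 114.76], [-157.13, 157.13]. Speed limits (degrees/s): [127.2, 127.2, 172.46, 172.46, 180, 180, 180].

## Interface

Orientations are given as [roll, pitch, yaw] about the fixed x, y, z axes, in that order (R = Rz(yaw) Ry(pitch) Rx(roll)).
In Python, from station import arm gives the robot as it stands.
- The arm moves only by the tool step_arm, never from a script. Its argument "increments" is a list of rows, each a list of 7 numbers: the shift along the tool's x, y, z in mm, then the turn, a rotation vector about the tool's x, y, z in rad, then the opening, from 0 (shut) to 1 (fully open). In form: [[x, y, z, ax, ay, az, gripper], ...]. A call has 1 to 5 rows; each row shifts and turns the commanded pose from where the row before left it, along the tool's axes as they then stand; what a row does not reach is not made up. A row lasts 1/12 s, in which the tool goes at most 41.7 mm and 7.16 degrees, less where a joint would pass 70% of its speed; a pose out of reach is approached as far as the arm can. A call with a gripper value outside its range is refused whole. The fingers move at their own pace and stop on an object; the grip force is fixed at half the most. Time passes only in rows, so rows that do not move let the fingers close. It gives the time, the measured TCP pose, the force and the opening at its end, in the units of the state.
- arm.get_state(): the state, without advancing time (a new reading comes with each control period).
- arm.get_image(name): name is "scene" or "top" or "wrist"; returns a dict with "color" (480x640x3 uint8, red, green, blue), "fx", "fy", "cx", "cy" (pixels), "k1" (the pictures are not rectified: a ray, as slopes to the right and down, at radius r is drawn at 1 + k1 r^2 times it, then the intrinsics apply), "world_to_cam" (4x4, takes a point from world to camera coordinates). Camera axes: x right, y down, z forward; pixel columns grow to the right and rows downward; lengths in m; the calibration is good to about 2 mm. A picture is of the moment at which its call begins. There is no depth.
- arm.close_job(): hands the job in, once; it reports no verdict.
Trained networks look in a picture, given as the dict that the camera call returned (one of the last four; its "shot" number tells which), for a name from the list of things; names that differ only in an ending like _2 or _b are one class to them, and where a whole thing is asked for, a point or a joint stands for the part that bears it (a point fixed in the world has none). Each returns a list of dicts, best first, with "confidence" (0 to 1); they miss things now and then, are a little off and sometimes report something else, mostly with a low value. They report only what shows in the picture. A call takes as long as a camera call.
- arm.look_for(picture, name): "box" ([left, top, right, bottom] as shares, 0 to 1, of the picture: columns of its width, rows of its height, round what is visible of it).
- arm.trace(picture, name): "pixels" (480x640 bool, what is visible of it) and "box" ([left, top, right, bottom] as shares, 0 to 1, of the picture: columns of its width, rows of its height, round what is visible of it).
- arm.tip_of(picture, name): "xy" ([column, row] as shares, 0 to 1, of the picture: columns of its width, rows of its height: a listed point, or the origin of a listed thing).
The state is a dict: "time_s": time; "joint_positions": joint angles; "joint_vel": joint speeds; "joint_efforts": joint torques, N m; "tcp_pos": TCP position; "tcp_rot": TCP orientation; "wrist_force": force on the tool from outside, world axes, zero at the start; "ft_torque": the same for the moment, N m; "finger_gap": finger opening in m.
Only numpy, scipy, OpenCV 4.12 (cv2) and the standard library are available. Lean on these libraries where they do the work, as an engineer would, in place of code of your own. Each camera call takes 0.05 s, during which the arm holds its last target.

## Task

Turn on the bench's compressed air: of the two valve blocks on the bench, take the shut-off valve, whose knob has a steel release tab on each side. Squeeze both tabs in together, turn the knob clockwise (seen from above) as far as it goes to the open mark, and let go so that both tabs spring back out. Leave the setting of the pressure regulator (the plain round fluted knob beside a small gauge) as it is.

Things in the scene. Friction and masses are not known exactly. Their poses are not given: they have to be found in the camera images.
- shutoff_grip (a point): Point on the axis of the shut-off valve's black knob (44x30 mm, 48 high, white pointer line on top), at pinch height: 62 mm above the bench, 16 below the knob's top. Its aluminium block (90x84x30 mm, fixed) has a toothed steel collar on top, radius 33, up to 38 mm above the bench: keep fingertips above it. Frame turns with the knob: -x = pointer, y runs through the two tabs, z up.
- shutoff (a joint): Angle of the shut-off knob, rad: 0 closed, growing clockwise seen from above to the hard stop at 1.047 (60 degrees), open. With tabs out it is latched with about 0.08 rad of play; both tabs must be kept at least 5 mm in while it turns. Friction about 0.04 N m, no spring: it stays where it is left.
- shutoff_tab_a (a joint): Travel in m of the release tab on the knob's +y side: 0 out, 0.012 fully in; spring 4 N at first, 10 N fully in. Upright steel plate, 20 mm wide, 40 to 76 mm above the bench; outer faces of the two tabs are 60 mm apart when out, 36 when both are in. It springs fully out only in the collar's notches at closed and at open.
- shutoff_tab_b (a joint): The same for the release tab on the knob's -y side.
- regulator_mark (a point): White line on top of the pressure regulator's knob, 72 mm above the bench, 16 mm from the knob's axis (the axis lies towards +x of this frame, which turns with the knob). The knob is a plain black fluted cylinder, 41 mm across, 42 high, without tabs, on a like block that also bears a small round gauge. Not to be turned.

How it is judged:
By the outcome, as a careful person would: the job done as asked, in the order asked, and still so for the second after the job is handed in, with the robot touching nothing.
It also fails if it takes over 30 s, if anything falls off the work surface, if the arm or the gripper's body presses on something with over 40 N, if the wrist force passes 120 N, or if a joint passes its speed limit or range.

## Working session

There is one attempt and no reset: what is moved stays moved. The work goes in short steps, Python scripts to look and compute and a tool call to move; the robot and the scene stay as the last step left them, time stands still between calls to the robot, and variables do not carry over. Pictures are saved under pics/ and viewed, and the job is handed in when it is done.

Besides the shell and the picture viewer there is one more tool, called after ">>>" as name([rows], argument=value, ...), one row to a line, values as JSON. step_arm: Moves the arm, as the interface text tells. Its arguments: {"type":"object","properties":{"increments":{"type":"array","items":{"type":"array","items":{"type":"number"}}}},"required":["increments"]}

```bash
mkdir -p pics; ls
cat > h.py <<'E'
import numpy as np,cv2
from station import arm
def save(im,n,crop=None,s=1):
    c=im["color"][:,:,::-1].copy()
    if crop: c=c[crop[1]:crop[3],crop[0]:crop[2]]
    if s!=1: c=cv2.resize(c,None,fx=s,fy=s,interpolation=cv2.INTER_CUBIC)
    cv2.imwrite("pics/"+n+".png",c)
def ray(im,u,v):
    x=(u-im["cx"])/im["fx"]; y=(v-im["cy"])/im["fy"]
    rd=np.hypot(x,y); r=rd
    for _ in range(30): r=rd/(1+im["k1"]*r*r)
    f=r/rd if rd>0 else 1
    T=np.array(im["world_to_cam"]); R=T[:3,:3]; o=-R.T@T[:3,3]
    return o,R.T@np.array([x*f,y*f,1])
def atz(im,u,v,z):
    o,d=ray(im,u,v); return o+d*(z-o[2])/d[2]
def proj(im,p):
    T=np.array(im["world_to_cam"]); c=T[:3,:3]@np.array(p)+T[:3,3]
    x,y=c[0]/c[2],c[1]/c[2]; f=1+im["k1"]*(x*x+y*y)
    return im["fx"]*x*f+im["cx"],im["fy"]*y*f+im["cy"]
E
python3 - <<'E'
from h import *
print(arm.get_state())
for n in ["scene","top","wrist"]:
    im=arm.get_image(n); save(im,"a_"+n)
    T=np.array(im["world_to_cam"]);print(n,-T[:3,:3].T@T[:3,3],T[2,:3])
    for t,z in [("shutoff_grip",.062),("regulator_mark",.072)]:
        for d in arm.tip_of(im,t)[:3]:
            u,v=d["xy"][0]*640,d["xy"][1]*480
            print(t,d["confidence"],u,v,atz(im,u,v,z))
    for t in ["shutoff_tab_a","shutoff"]:
        for d in arm.look_for(im,t)[:3]: print(t,d["confidence"],np.array(d["box"])*[640,480,640,480])
E
```

```text
pics
{'time_s': 0.0, 'joint_positions': array([61.72941129, 24.93739131,  1.42969824, 90.18986569, -0.66473712,
       64.97353728, -4.30557132]), 'joint_vel': array([-0.04100527,  0.0218864 ,  0.0273504 , -0.01037448, -0.03435859,
        0.19199571, -0.00884275]), 'joint_efforts': array([-4.48639294e-04, -6.70474863e+01,  1.02486178e+00, -3.16211772e+01,
        1.55970856e-02,  1.26040319e-02, -5.03899855e-06]), 'tcp_pos': array([ 0.23785028, -0.57741486,  0.23051039]), 'tcp_rot': array([ 1.79992179e+02,  9.21610769e-02, -6.76136342e+01]), 'wrist_force': array([ 0.1215526 , -0.8076624 ,  0.06662843]), 'ft_torque': array([-0.04525251, -0.01000347, -0.00347164]), 'finger_gap': 0.08525058034767938}
scene [-0.05002448  0.49683595  0.44636987] [ 0.66774359 -0.62095179 -0.41053303]
shutoff_grip 0.88 205.824 289.104 [0.56583811 0.14231827 0.062     ]
regulator_mark 0.67 431.488 231.792 [ 0.4646528  -0.24885841  0.072     ]
shutoff_tab_a 0.67 [217.024 274.896 226.112 299.808]
shutoff_tab_a 0.57 [185.728 286.512 194.624 312.576]
shutoff 0.67 [183.232 275.088 225.792 317.904]
top [ 0.39023034 -0.02197732  0.93836151] [ 0.15544274 -0.02884717 -0.98742361]
shutoff_grip 0.84 226.49599999999998 226.416 [0.55427718 0.13876    0.062     ]
regulator_mark 0.6 432.896 277.91999999999996 [ 0.4554353  -0.25221071  0.072     ]
shutoff_tab_a 0.48 [237.184 217.008 242.176 226.992]
shutoff 0.59 [411.328 262.224 435.584 283.008]
shutoff 0.56 [205.504 211.392 243.2   234.288]
wrist [ 0.30597545 -0.54993897  0.37293509] [-0.26759325 -0.10909749 -0.95733567]
```

Run:
```python
from h import *
im=arm.get_image("scene"); save(im,"b_scene",(120,210,280,350),5)
im=arm.get_image("top"); save(im,"b_top",(170,170,290,270),6)
```

```text
(no output)
```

View pics/a_scene.png

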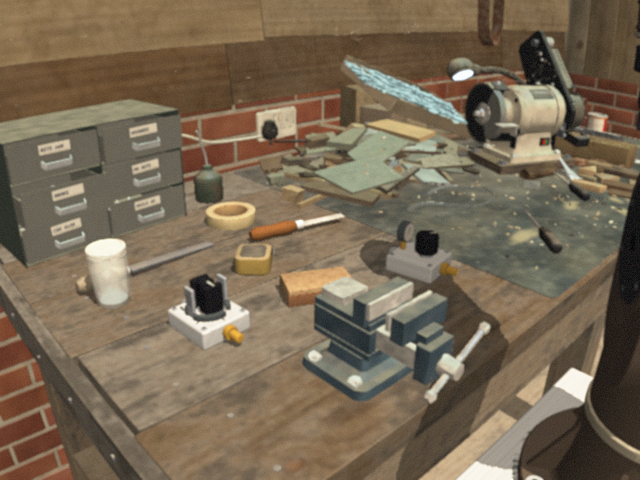

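View pics/a_top.png

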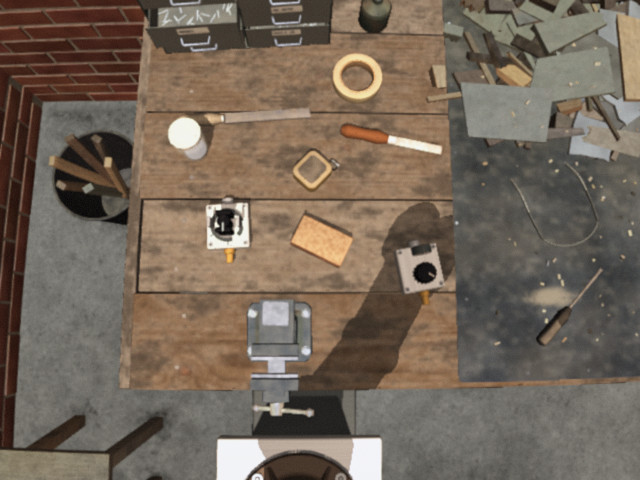

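```bash
sleep 1
```

```text
(no output)
```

View pics/b_scene.png

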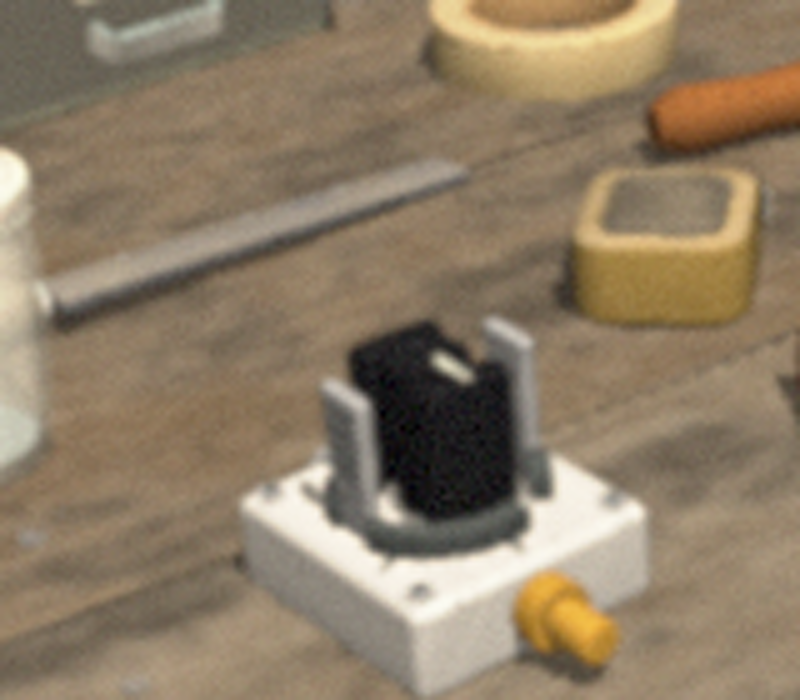

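View pics/b_top.png

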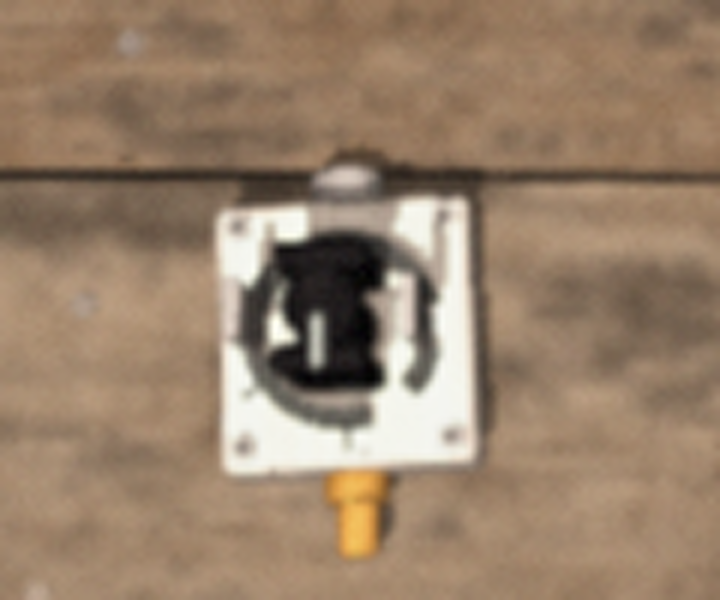

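The scene crop shows the shut-off valve with its knob at about (206,289), steel tabs on its left and right, and the white pointer towards the robot. In the top view it is at (226,225). The closed mark is below it and the open mark is to the lower left. The regulator at (430,250) is a separate block.

```bash
cat >> h.py <<'E'
def plan(p0,y0,p1,y1,n):
    p=np.array(p0,float);y=y0;out=[]
    az=round(-np.radians((y1-y0)/n),3)
    for i in range(n):
        d=(np.array(p1)-p)/(n-i)*1000
        c,s=np.cos(np.radians(y)),np.sin(np.radians(y))
        r=[round(c*d[0]+s*d[1]),round(s*d[0]-c*d[1]),round(-d[2])]
        p=p+np.array([c*r[0]+s*r[1],s*r[0]-c*r[1],-r[2]])/1000
        out.append(r+[0,0,az]); y-=np.degrees(az)
    return out,p,y
E
python3 - <<'E'
from h import *
A=arm.get_image("scene");B=arm.get_image("top")
R=[]
for im in(A,B):
    d=arm.tip_of(im,"shutoff_grip")[0];R.append(ray(im,d["xy"][0]*640,d["xy"][1]*480))
    print(d)
M=[];b=[]
for o,d in R:
    d=d/np.linalg.norm(d);P=np.eye(3)-np.outer(d,d);M.append(P);b.append(P@o)
x=np.linalg.lstsq(np.vstack(M),np.hstack(b),rcond=None)[0];print(x,[np.linalg.norm(M[i]@x-b[i]) for i in(0,1)])
st=arm.get_state()
o,p,y=plan(st["tcp_pos"],st["tcp_rot"][2],[.555,.14,.22],88,24)
for r in o:print(r)
print(p,y)
E
```

```text
{'xy': [0.3194, 0.5965], 'confidence': 0.94}
{'xy': [0.3509, 0.46], 'confidence': 0.83}
[0.56516132 0.14303633 0.06672226] [np.float64(0.0013984208348293051), np.float64(0.0013984208348292197)]
[-23, -24, 0, 0, 0, np.float64(-0.113)]
[-20, -26, 0, 0, 0, np.float64(-0.113)]
[-17, -28, 1, 0, 0, np.float64(-0.113)]
[-13, -30, 0, 0, 0, np.float64(-0.113)]
[-10, -31, 1, 0, 0, np.float64(-0.113)]
[-6, -32, 0, 0, 0, np.float64(-0.113)]
[-3, -33, 1, 0, 0, np.float64(-0.113)]
[1, -33, 0, 0, 0, np.float64(-0.113)]
[5, -32, 1, 0, 0, np.float64(-0.113)]
[8, -32, 0, 0, 0, np.float64(-0.113)]
[12, -30, 1, 0, 0, np.float64(-0.113)]
[15, -29, 0, 0, 0, np.float64(-0.113)]
[18, -27, 1, 0, 0, np.float64(-0.113)]
[21, -25, 0, 0, 0, np.float64(-0.113)]
[24, -22, 1, 0, 0, np.float64(-0.113)]
[26, -20, 0, 0, 0, np.float64(-0.113)]
[28, -17, 1, 0, 0, np.float64(-0.113)]
[30, -13, 0, 0, 0, np.float64(-0.113)]
[31, -10, 1, 0, 0, np.float64(-0.113)]
[32, -6, 0, 0, 0, np.float64(-0.113)]
[33, -2, 1, 0, 0, np.float64(-0.113)]
[33, 1, 0, 0, 0, np.float64(-0.113)]
[32, 5, 1, 0, 0, np.float64(-0.113)]
[31, 8, 0, 0, 0, np.float64(-0.113)]
[0.55508152 0.13980104 0.22031801] 87.77009419566619
```

>>> step_arm([
  [-23, -24, 0, 0, 0, -0.113, 1],
  [-20, -26, 0, 0, 0, -0.113, 1],
  [-17, -28, 1, 0, 0, -0.113, 1],
  [-13, -30, 0, 0, 0, -0.113, 1],
  [-10, -31, 1, 0, 0, -0.113, 1],
])

```text
time_s: 1.47
tcp_pos: [0.305, -0.4265, 0.2295]
tcp_rot: [180.0, -0.0, -34.9]
wrist_force: [0.5, -0.7, 0.8]
finger_gap: 0.0855
```

>>> step_arm([
  [-6, -32, 0, 0, 0, -0.113, 1],
  [-3, -33, 1, 0, 0, -0.113, 1],
  [1, -33, 0, 0, 0, -0.113, 1],
  [5, -32, 1, 0, 0, -0.113, 1],
  [8, -32, 0, 0, 0, -0.113, 1],
])

```text
time_s: 1.88
tcp_pos: [0.3718, -0.2767, 0.2275]
tcp_rot: [180.0, -0.0, -2.6]
wrist_force: [-0.3, -0.7, -1.4]
finger_gap: 0.0852
```

>>> step_arm([
  [12, -30, 1, 0, 0, -0.113, 1],
  [15, -29, 0, 0, 0, -0.113, 1],
  [18, -27, 1, 0, 0, -0.113, 1],
  [21, -25, 0, 0, 0, -0.113, 1],
  [24, -22, 1, 0, 0, -0.113, 1],
])

```text
time_s: 2.3
tcp_pos: [0.4379, -0.1281, 0.2247]
tcp_rot: [180.0, -0.0, 29.8]
wrist_force: [1.4, -0.7, -0.3]
finger_gap: 0.0853
```

>>> step_arm([
  [26, -20, 0, 0, 0, -0.113, 1],
  [28, -17, 1, 0, 0, -0.113, 1],
  [30, -13, 0, 0, 0, -0.113, 1],
  [31, -10, 1, 0, 0, -0.113, 1],
  [32, -6, 0, 0, 0, -0.113, 1],
])

```text
time_s: 2.72
tcp_pos: [0.5028, 0.0219, 0.2224]
tcp_rot: [180.0, -0.0, 62.2]
wrist_force: [1.3, -1.2, 0.0]
finger_gap: 0.085
```

>>> step_arm([
  [33, -2, 1, 0, 0, -0.113, 1],
  [33, 1, 0, 0, 0, -0.113, 1],
  [32, 5, 1, 0, 0, -0.113, 1],
  [31, 8, 0, 0, 0, -0.113, 1],
  [0, 0, 0, 0, 0, 0, 1],
])

```text
time_s: 3.13
tcp_pos: [0.556, 0.1466, 0.2206]
tcp_rot: [179.9, -0.3, 88.5]
wrist_force: [-1.2, 0.5, 0.2]
finger_gap: 0.0853
```

Run:
```python
from h import *
s=arm.get_state();print(s["tcp_pos"],s["tcp_rot"],s["joint_positions"])
W=arm.get_image("wrist"); save(W,"c_wrist")
T=np.array(W["world_to_cam"]);print(-T[:3,:3].T@T[:3,3],T[2,:3])
d=arm.tip_of(W,"shutoff_grip");print(d)
if d: print(atz(W,d[0]["xy"][0]*640,d[0]["xy"][1]*480,.062))
for d in arm.trace(W,"shutoff_tab_a")[:4]:
    print(d["confidence"],np.array(d["box"])*[640,480,640,480])
```

```text
[0.55597612 0.14663301 0.22057923] [179.94859785  -0.28406427  88.51115775] [ 11.66558702  27.49873246 -45.28059178  95.52886129  20.86989167
  65.64420791  49.45510972]
[0.48150996 0.14764387 0.36215269] [ 0.29162709 -0.00168997 -0.9565306 ]
[{'xy': [0.4959, 0.4852], 'confidence': 0.77}]
[0.56570409 0.14367987 0.062     ]
0.77 [278.528 217.584 290.88  249.984]
0.71 [344.512 211.68  354.688 247.008]
```

View pics/c_wrist.png

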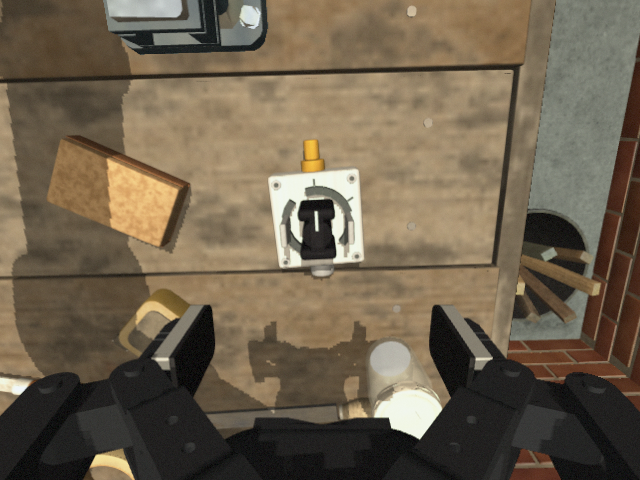

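Run:
```python
from h import *
W=arm.get_image("wrist"); save(W,"d_wrist",(260,160,380,280),5)
cs=[]
for d in arm.trace(W,"shutoff_tab_a")[:2]:
    v,u=np.nonzero(d["pixels"]); print(d["confidence"],u.mean(),v.mean(),u.min(),u.max(),v.min(),v.max())
    cs.append(atz(W,u.mean(),v.mean(),.066)); print(cs[-1])
    # top edge
dv=cs[0]-cs[1];print("mid",(cs[0]+cs[1])/2,np.linalg.norm(dv),np.degrees(np.arctan2(dv[1],dv[0])))
```

```text
0.73 294.38351254480284 232.51254480286738 289 299 217 249
[0.56194562 0.11679921 0.066     ]
0.6 359.0110294117647 229.51470588235293 354 364 214 245
[0.56151225 0.17053667 0.066     ]
mid [0.56172893 0.14366794 0.066     ] 0.05373920866790517 -89.53793955256218
```

View pics/d_wrist.png

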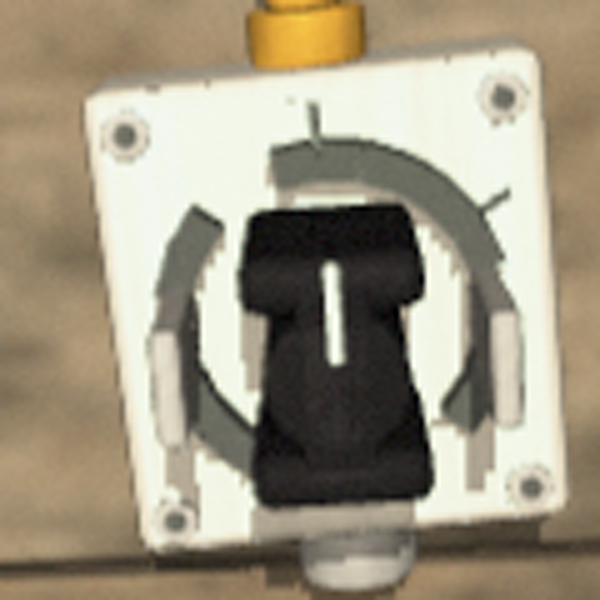

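Run:
```python
from h import *
s=arm.get_state();print(s["time_s"],s["tcp_pos"],s["tcp_rot"])
W=arm.get_image("wrist")
f=lambda a,b,z:atz(W,260+a/5,160+b/5,z)
L=f(166,388,.076);R=f(507,368,.076);d=R-L
print("tabs",L,R,(L+R)/2,np.linalg.norm(d),np.degrees(np.arctan2(d[1],d[0])))
p0=f(340,364,.078);p1=f(329,264,.078);d=p1-p0;print("ptr",p0,p1,np.degrees(np.arctan2(d[1],d[0])))
b=[f(*q,.03) for q in[(88,97),(536,48),(567,513),(145,550)]]
print(np.mean(b,0),[np.linalg.norm(b[i]-b[i-1]) for i in range(4)])
k=[f(*q,.078) for q in[(246,212),(414,204),(432,500),(256,505)]]
print("knob",np.mean(k,0),[np.linalg.norm(k[i]-k[i-1]) for i in range(4)])
d=k[0]-k[3];print(np.degrees(np.arctan2(d[1],d[0])));d=b[0]-b[3];print(np.degrees(np.arctan2(d[1],d[0])))
print([proj(W,[.5657,.1437,.076])])
```

```text
3.3833 [0.55494623 0.13841991 0.22016283] [-1.79989012e+02  6.54196445e-02  8.76406808e+01]
tabs [0.56351292 0.1150008  0.076     ] [0.56244973 0.17005929 0.076     ] [0.56298132 0.14253004 0.076     ] 0.055068751492949757 91.10625490930286
ptr [0.56010316 0.14321085 0.078     ] [0.5437276 0.1420809 0.078    ] -176.05272383354628
[0.56322584 0.14279701 0.03      ] [np.float64(0.08715645186596802), np.float64(0.0803405276028161), np.float64(0.08834079101406919), np.float64(0.08133275964671013)]
knob [0.55922089 0.1427842  0.078     ] [np.float64(0.0485367197876804), np.float64(0.02619570217737578), np.float64(0.04906200495403348), np.float64(0.02877344384779881)]
178.98461963886112
-177.13510213969752
[(np.float64(328.8172313947119), np.float64(238.77532015003206))]
```

>>> step_arm([
  [4, 8, 10, 0, 0, -0.076, 1],
  [0, 0, 30, 0, 0, 0, 1],
  [0, 0, 30, 0, 0, 0, 1],
  [0, 0, 30, 0, 0, 0, 1],
  [0, 0, 0, 0, 0, 0, 1],
])

```text
time_s: 3.85
tcp_pos: [0.5603, 0.1402, 0.1153]
tcp_rot: [-179.6, 0.2, 92.0]
wrist_force: [-0.7, -0.6, 0.3]
finger_gap: 0.0854
```

Run:
```python
from h import *
s=arm.get_state();print(s["time_s"],s["tcp_pos"],s["tcp_rot"],s["joint_positions"])
W=arm.get_image("wrist");save(W,"e_wrist",None,1.25)
for d in arm.tip_of(W,"shutoff_grip")[:1]: print(d,atz(W,d["xy"][0]*640,d["xy"][1]*480,.062))
```

```text
3.85 [0.56026615 0.14022874 0.11533844] [-179.56826006    0.1879855    92.00232628] [  9.56437447  34.30069183 -42.29167532 101.52541929  27.39300855
  55.45108508  48.07289361]
{'xy': [0.5122, 0.5679], 'confidence': 0.92} [0.56334057 0.14368894 0.062     ]
```

View pics/e_wrist.png

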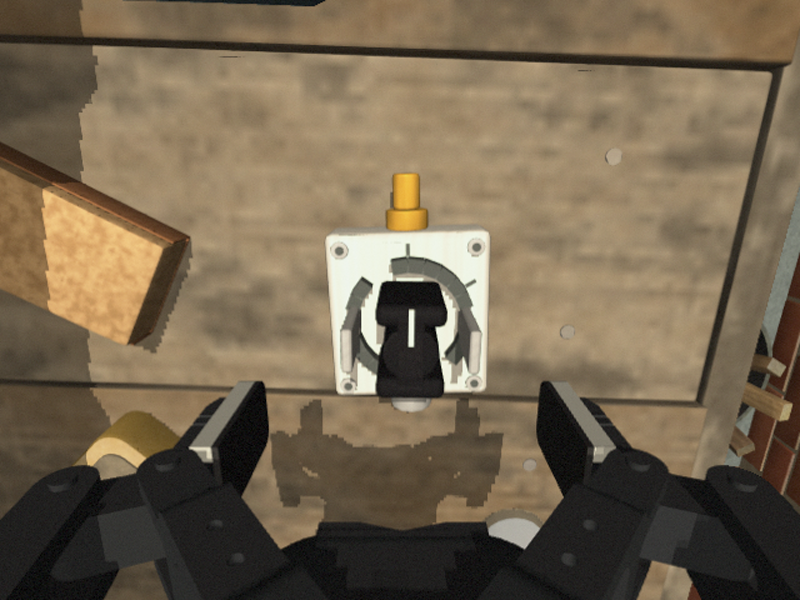

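The wrist view shows the knob upright at about (410,340) between the open fingers, with tabs at (347,350) and (475,352). It looks square with the tool. I'll measure once more now that the arm has settled.

Run:
```python
from h import *
for i in range(2): W=arm.get_image("wrist")
s=arm.get_state();print(s["time_s"],s["tcp_pos"],s["tcp_rot"])
save(W,"f_wrist",(250,170,400,330),4)
for d in arm.tip_of(W,"shutoff_grip")[:1]: print(d,atz(W,d["xy"][0]*640,d["xy"][1]*480,.062))
t=proj(W,[*s["tcp_pos"][:2],.076]);print(t)
```

```text
4.05 [0.5642581  0.14371818 0.12237085] [ 1.79853634e+02 -3.59486507e-02  9.20851943e+01]
{'xy': [0.503, 0.5504], 'confidence': 0.83} [0.56471831 0.14352329 0.062     ]
(np.float64(322.36206316285063), np.float64(272.44661279798345))
```

View pics/f_wrist.png

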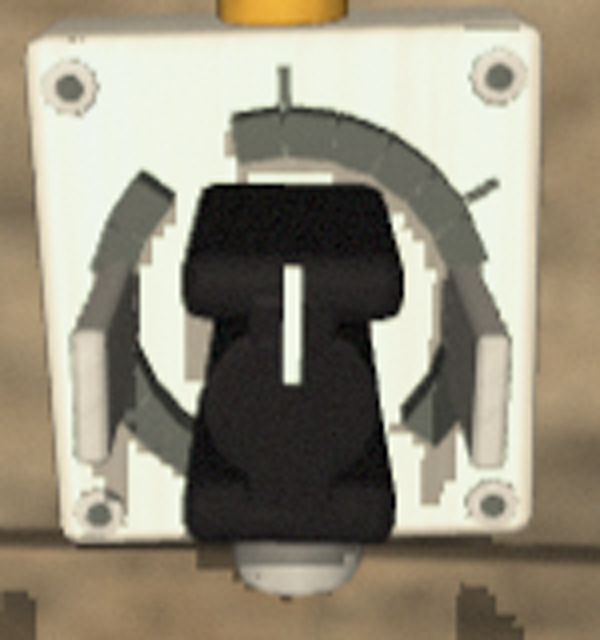

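Tab-top midpoint is (322.6,269.9) in the wrist image and the tool axis projects to (322.4,272.4), so I'm within about 1.5 mm. Descending.

>>> step_arm([
  [0, -1, 26, 0, 0, 0.01, 1],
  [0, 0, 26, 0, 0, 0, 1],
  [0, 0, 20, 0, 0, 0, 1],
  [0, 0, 4, 0, 0, 0, 1],
  [0, 0, 0, 0, 0, 0, 1],
])

```text
time_s: 4.52
tcp_pos: [0.5622, 0.1434, 0.0446]
tcp_rot: [-180.0, 0.0, 91.5]
wrist_force: [-0.3, 0.3, 1.2]
finger_gap: 0.085
```

>>> step_arm([
  [0, 0, 0, 0, 0, 0, 1],
  [0, 0, 0, 0, 0, 0, 1],
])

```text
time_s: 4.68
tcp_pos: [0.5634, 0.1441, 0.0463]
tcp_rot: [179.8, -0.0, 91.6]
wrist_force: [0.4, 0.1, -0.4]
finger_gap: 0.0857
```

Run:
```python
from h import *
W=arm.get_image("wrist");save(W,"g_wrist",None,1.25)
S=arm.get_image("scene");save(S,"g_scene",(120,190,300,350),4.4)
s=arm.get_state();print(s["time_s"],s["tcp_pos"],s["tcp_rot"],s["wrist_force"])
```

```text
4.7833 [0.56314077 0.14383879 0.04585491] [ 1.79865766e+02 -3.04376460e-02  9.15431122e+01] [ 0.60962419 -0.20545414 -0.71961889]
```

View pics/g_wrist.png

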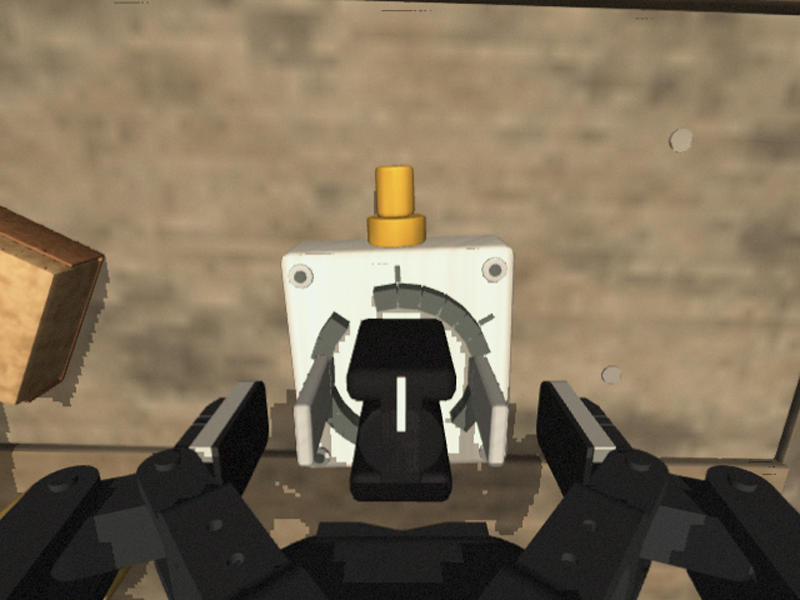

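View pics/g_scene.png

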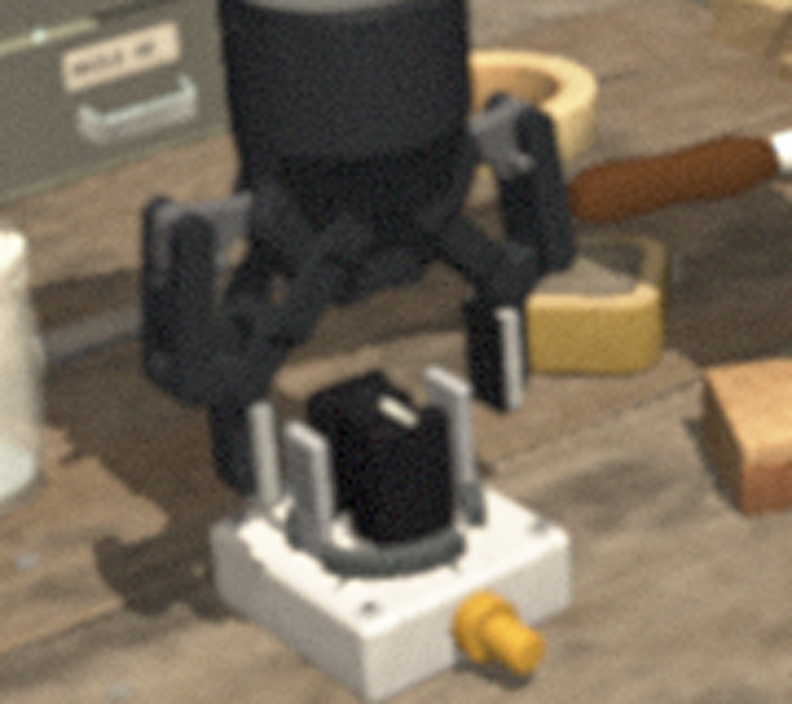

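Run:
```python
from h import *
W=arm.get_image("wrist")
S=arm.get_image("scene")
for y in(.1015,.186):
  for z in(.046,.059,.078):
    for x in (.552,.563,.574):
      u,v=proj(S,[x,y,z]);a,b=proj(W,[x,y,z]); print(x,y,z,"scene crop",round((u-120)*4.4),round((v-190)*4.4),"wrist",round(a*1.25),round(b*1.25))
```

```text
0.552 0.1015 0.046 scene crop 508 454 wrist 276 356
0.563 0.1015 0.046 scene crop 489 442 wrist 278 386
0.574 0.1015 0.046 scene crop 471 430 wrist 279 415
0.552 0.1015 0.059 scene crop 506 420 wrist 265 374
0.563 0.1015 0.059 scene crop 487 408 wrist 267 406
0.574 0.1015 0.059 scene crop 468 396 wrist 269 436
0.552 0.1015 0.078 scene crop 503 368 wrist 245 405
0.563 0.1015 0.078 scene crop 484 357 wrist 248 441
0.574 0.1015 0.078 scene crop 465 346 wrist 251 475
0.552 0.186 0.046 scene crop 288 541 wrist 529 362
0.563 0.186 0.046 scene crop 270 528 wrist 526 392
0.574 0.186 0.046 scene crop 252 514 wrist 522 420
0.552 0.186 0.059 scene crop 283 506 wrist 540 380
0.563 0.186 0.059 scene crop 266 492 wrist 536 412
0.574 0.186 0.059 scene crop 248 479 wrist 532 442
0.552 0.186 0.078 scene crop 277 452 wrist 561 412
0.563 0.186 0.078 scene crop 259 439 wrist 556 448
0.574 0.186 0.078 scene crop 242 426 wrist 551 481
```

Projections agree with where the fingers appear: tips around z 59 mm, straddling both tabs. Closing now.

>>> step_arm([
  [0, 0, 0, 0, 0, 0, 0],
  [0, 0, 0, 0, 0, 0, 0],
  [0, 0, 0, 0, 0, 0, 0],
  [0, 0, 0, 0, 0, 0, 0],
  [0, 0, 0, 0, 0, 0, 0],
])

```text
time_s: 5.3
tcp_pos: [0.5629, 0.1437, 0.0462]
tcp_rot: [179.9, 0.0, 91.5]
wrist_force: [-4.5, -4.3, 20.0]
finger_gap: 0.0332
```

>>> step_arm([
  [0, 0, 0, 0, 0, 0, 0],
  [0, 0, 0, 0, 0, 0, 0],
  [0, 0, 0, 0, 0, 0, 0],
  [0, 0, 0, 0, 0, 0, 0],
  [0, 0, 0, 0, 0, 0, 0],
])

```text
time_s: 5.72
tcp_pos: [0.5629, 0.1437, 0.0462]
tcp_rot: [179.9, 0.0, 91.6]
wrist_force: [-3.8, -3.2, 20.7]
finger_gap: 0.033
```

Run:
```python
from h import *
W=arm.get_image("wrist");save(W,"h_wrist",None,1.25)
S=arm.get_image("scene");save(S,"h_scene",(120,190,300,350),4.4)
s=arm.get_state();print(s["time_s"],s["tcp_pos"],s["tcp_rot"],s["wrist_force"],s["ft_torque"],s["finger_gap"])
```

```text
5.8167 [0.56289146 0.1437383  0.04624848] [1.79880575e+02 2.32468431e-02 9.15507384e+01] [-5.65881145 -3.43286705 19.91488342] [-0.67333191  1.00993196 -0.0441579 ] 0.03262423529758119
```

View pics/h_wrist.png

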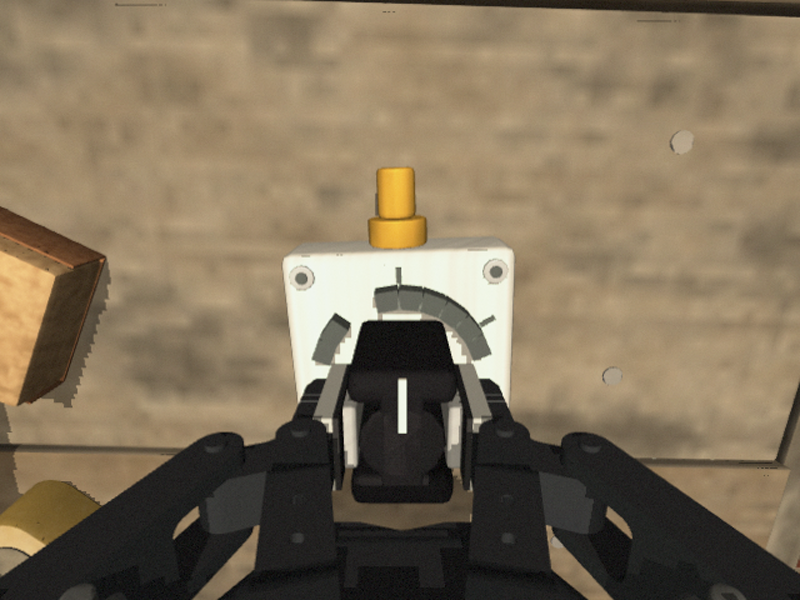

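View pics/h_scene.png

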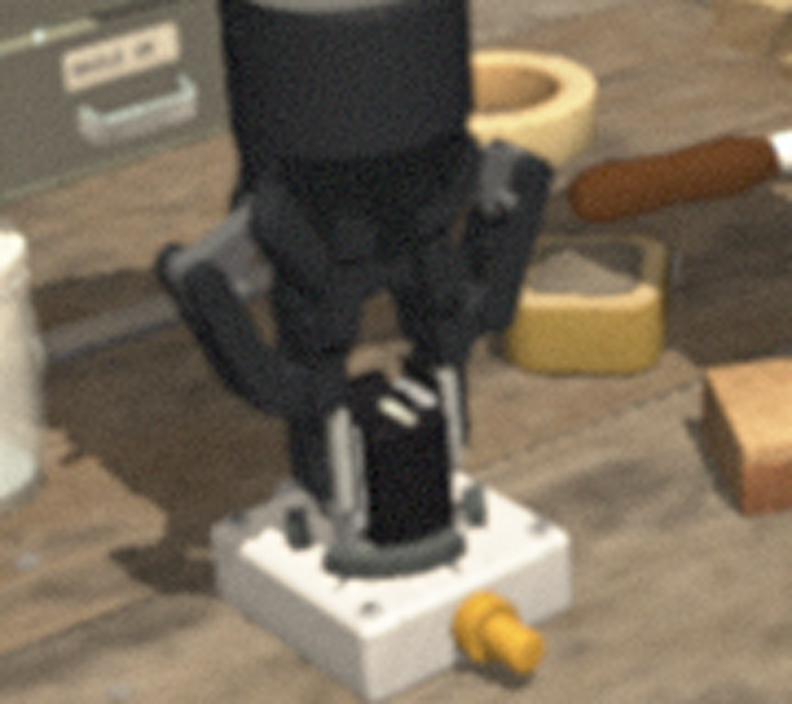

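Both tabs are pressed in (gap 33 mm), so I'm turning clockwise.

>>> step_arm([
  [0, 0, 0, 0, 0, 0.08, 0],
  [0, 0, 0, 0, 0, 0.08, 0],
  [0, 0, 0, 0, 0, 0.08, 0],
  [0, 0, 0, 0, 0, 0.08, 0],
  [0, 0, 0, 0, 0, 0.08, 0],
])

```text
time_s: 6.23
tcp_pos: [0.563, 0.1441, 0.0462]
tcp_rot: [179.9, -0.1, 68.4]
wrist_force: [-4.4, -2.0, 18.4]
finger_gap: 0.0334
```

>>> step_arm([
  [0, 0, 0, 0, 0, 0.08, 0],
  [0, 0, 0, 0, 0, 0.08, 0],
  [0, 0, 0, 0, 0, 0.08, 0],
  [0, 0, 0, 0, 0, 0.08, 0],
  [0, 0, 0, 0, 0, 0.08, 0],
])

```text
time_s: 6.65
tcp_pos: [0.5631, 0.1444, 0.0463]
tcp_rot: [179.9, -0.1, 45.5]
wrist_force: [-3.2, 0.1, 18.6]
finger_gap: 0.033
```

>>> step_arm([
  [0, 0, 0, 0, 0, 0.08, 0],
  [0, 0, 0, 0, 0, 0.08, 0],
  [0, 0, 0, 0, 0, 0.04, 0],
  [0, 0, 0, 0, 0, 0, 0],
  [0, 0, 0, 0, 0, 0, 0],
])

```text
time_s: 7.07
tcp_pos: [0.5633, 0.1445, 0.0463]
tcp_rot: [179.9, -0.2, 34.3]
wrist_force: [-3.1, -0.3, 18.5]
finger_gap: 0.0327
```

Run:
```python
from h import *
W=arm.get_image("wrist");save(W,"i_wrist",None,1.25)
S=arm.get_image("scene");save(S,"i_scene",(120,190,300,350),4.4)
s=arm.get_state();print(s["time_s"],s["tcp_pos"],s["tcp_rot"],s["wrist_force"],s["ft_torque"],s["finger_gap"],s["joint_positions"])
```

```text
7.1667 [0.56326681 0.144573   0.04625871] [ 1.79957862e+02 -1.69575591e-01  3.42874236e+01] [-3.89578002 -0.37088187 18.50572738] [-0.15111333  0.70432184 -0.04426806] 0.03322509002566279 [ -2.70580662  35.35192861 -24.26158458 105.55064933  20.32996935
  43.2110508   -3.67103255]
```

View pics/i_wrist.png

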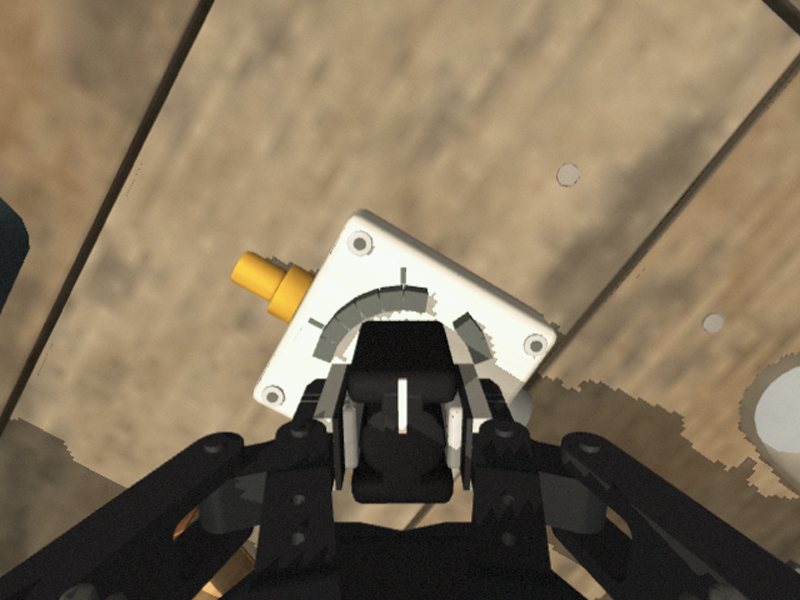

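The pointer at (402,405) now lines up with the open mark at (403,275). The tool has turned 57.3°, so I'll press on to the hard stop and watch the wrist moment.

>>> step_arm([
  [0, 0, 0, 0, 0, 0.03, 0],
  [0, 0, 0, 0, 0, 0.02, 0],
  [0, 0, 0, 0, 0, 0.02, 0],
  [0, 0, 0, 0, 0, 0, 0],
  [0, 0, 0, 0, 0, 0, 0],
])

```text
time_s: 7.58
tcp_pos: [0.5634, 0.1446, 0.0463]
tcp_rot: [179.9, -0.2, 30.4]
wrist_force: [-2.4, -0.9, 17.6]
finger_gap: 0.0328
```

Run:
```python
from h import *
s=arm.get_state();print(s["time_s"],s["tcp_pos"],s["tcp_rot"],s["wrist_force"],s["ft_torque"],s["finger_gap"])
```

```text
7.5833 [0.56336334 0.14460832 0.04631607] [179.93320589  -0.18379365  30.41878873] [-2.40846355 -0.908369   17.62046709] [-0.27620936  0.63376185  1.14373684] 0.03278010129522029
```

The moment jumped from −0.04 to 1.14 N m, so the knob is at the hard stop. Opening in place.

>>> step_arm([
  [0, 0, 0, 0, 0, 0, 1],
  [0, 0, 0, 0, 0, 0, 1],
  [0, 0, 0, 0, 0, 0, 1],
  [0, 0, 0, 0, 0, 0, 1],
  [0, 0, 0, 0, 0, 0, 1],
])

```text
time_s: 8.0
tcp_pos: [0.5621, 0.1431, 0.0441]
tcp_rot: [180.0, 0.0, 30.2]
wrist_force: [0.3, -0.5, -0.0]
finger_gap: 0.0851
```

>>> step_arm([
  [0, 0, 0, 0, 0, 0, 1],
  [0, 0, 0, 0, 0, 0, 1],
  [0, 0, 0, 0, 0, 0, 1],
])

```text
time_s: 8.25
tcp_pos: [0.5622, 0.1434, 0.0443]
tcp_rot: [180.0, 0.0, 30.2]
wrist_force: [-0.0, 0.3, 0.5]
finger_gap: 0.0854
```

Run:
```python
from h import *
W=arm.get_image("wrist");save(W,"j_wrist",None,1.25)
s=arm.get_state();print(s["time_s"],s["tcp_pos"],s["tcp_rot"],s["wrist_force"],s["ft_torque"],s["finger_gap"])
```

```text
8.3 [0.56216673 0.14335144 0.04427529] [1.79996675e+02 9.60705419e-03 3.02391364e+01] [0.40990833 0.06385659 0.51080397] [ 0.03527093  0.02890708 -0.02826249] 0.08555104315571824
```

View pics/j_wrist.png

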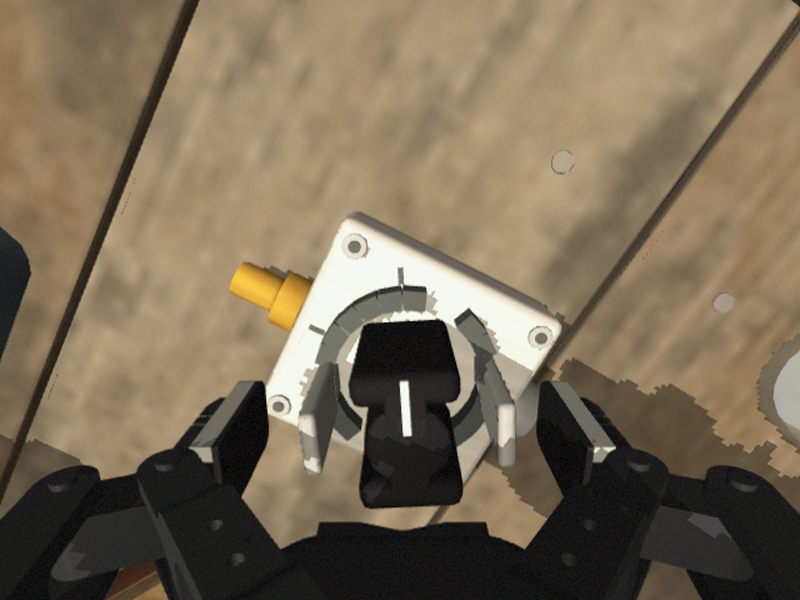

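The fingers are open and touch nothing, and both tabs at (315,420) and (500,420) look out. The knob seems a few degrees off the tool's yaw, so I'll lift and measure it.

>>> step_arm([
  [0, 0, -20, 0, 0, 0, 1],
  [0, 0, -30, 0, 0, 0, 1],
  [0, 0, -30, 0, 0, 0, 1],
  [0, 0, 0, 0, 0, 0, 1],
  [0, 0, 0, 0, 0, 0, 1],
])

```text
time_s: 8.72
tcp_pos: [0.5634, 0.1439, 0.1261]
tcp_rot: [179.9, -0.2, 30.2]
wrist_force: [-0.1, 0.6, -1.2]
finger_gap: 0.0855
```

>>> step_arm([
  [0, 0, 0, 0, 0, 0, 1],
  [0, 0, 0, 0, 0, 0, 1],
])

```text
time_s: 8.88
tcp_pos: [0.5615, 0.143, 0.1232]
tcp_rot: [-180.0, 0.1, 30.2]
wrist_force: [-0.3, -0.9, 0.5]
finger_gap: 0.0855
```

Run:
```python
from h import *
W=arm.get_image("wrist");save(W,"k_wrist",(250,170,400,330),4)
s=arm.get_state();print(s["time_s"],s["tcp_pos"],s["tcp_rot"])
for d in arm.trace(W,"shutoff_tab_a")[:2]:
    v,u=np.nonzero(d["pixels"]); print(d["confidence"],u.mean(),v.mean())
B=arm.get_image("scene");save(B,"k_scene",(120,190,300,350),4.4)
```

```text
8.9333 [0.56142541 0.14308351 0.12312386] [-1.79976362e+02  1.19408497e-01  3.02489457e+01]
0.9 371.9138461538462 258.8
0.82 279.5107033639144 263.37003058103977
```

View pics/k_wrist.png

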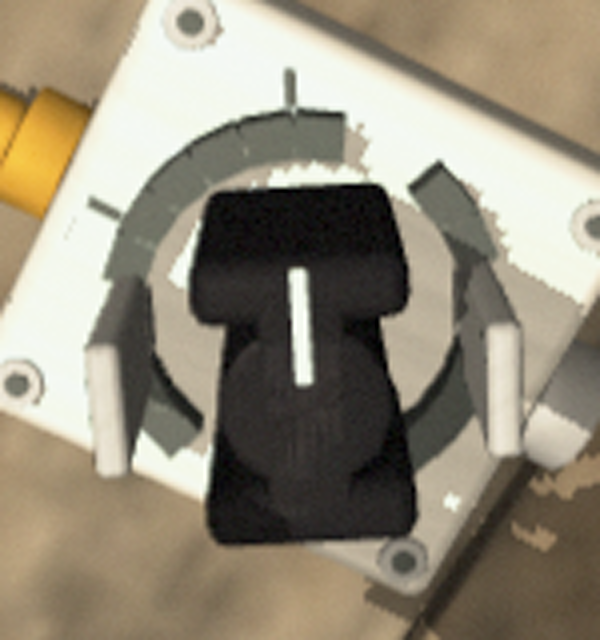

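View pics/k_scene.png

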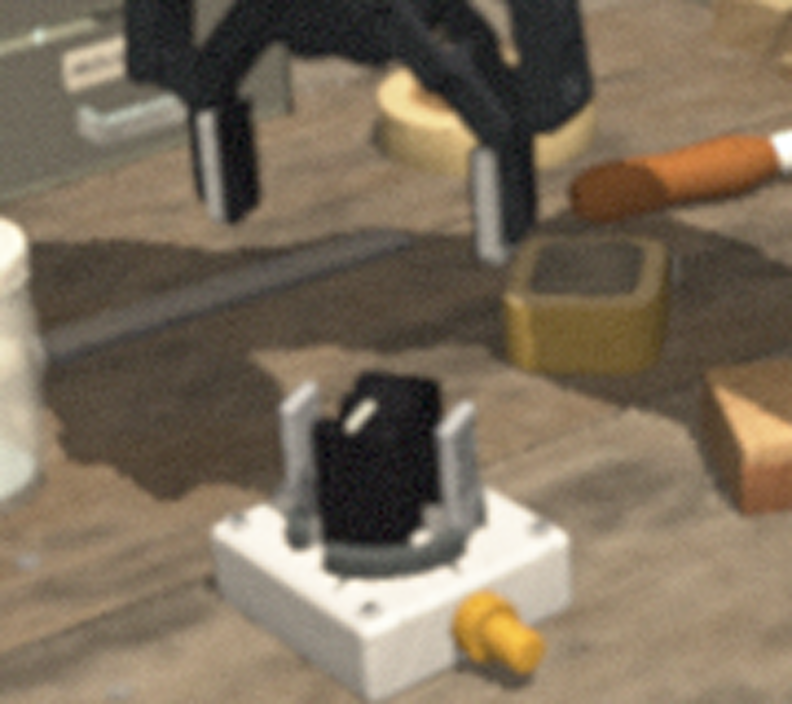

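Run:
```python
from h import *
W=arm.get_image("wrist");save(W,"l_wrist",(250,170,400,330),4)
s=arm.get_state();print(s["time_s"],s["tcp_pos"],s["tcp_rot"])
f=lambda a,b,z:atz(W,250+a/4,170+b/4,z)
ang=lambda d:np.degrees(np.arctan2(d[1],d[0]))%360
b=f(297,268,.078);a=f(304,384,.078);print("ptr",ang(b-a))
L=f(106,410,.076);R=f(505,388,.076);print("tabs",L,R,(L+R)/2,np.linalg.norm(L-R),ang(R-L)+90)
c=((L+R)/2); c[2]=.03
for n,p,q in[("closed",(90,203),(120,217)),("open",(290,70),(292,108))]:
    p=f(*p,.03);q=f(*q,.03);print(n,ang(p-q),ang(p-c),np.linalg.norm(p-c))
# knob sides
k=[f(*q,.078) for q in[(213,190),(383,184),(414,540),(213,545)]]
print(np.mean(k,0))
for q in [(190,22),(595,225),(404,562),(17,383)]: print(f(*q,.03))
```

```text
9.0833 [0.56173768 0.14329604 0.12343042] [-1.79978229e+02  8.31816644e-02  3.02533796e+01]
ptr 123.66282302568494
tabs [0.54044835 0.12956148 0.076     ] [0.58603578 0.15986913 0.076     ] [0.56324206 0.1447153  0.076     ] 0.05474273984958428 123.61693932067517
closed 184.202213603582 184.9133626346551 0.038409375848536605
open 123.2769733982257 123.23864214142549 0.03825795955459954
[0.56091759 0.14888033 0.078     ]
[0.52480661 0.17531627 0.03      ]
[0.59842719 0.17994215 0.03      ]
[0.60340905 0.11184404 0.03      ]
[0.52902644 0.10743998 0.03      ]
```

View pics/l_wrist.png

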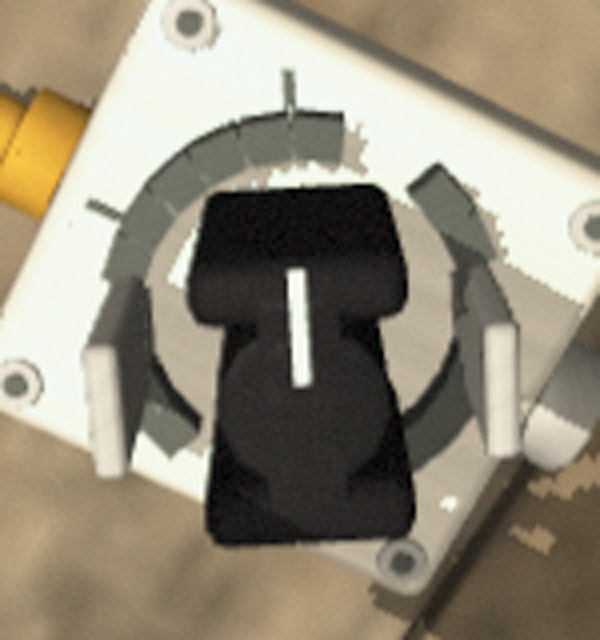

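The pointer is at 123.65° and the open mark at 123.25°, while the closed mark is about 61° away. Tab-top spacing is 54.7 mm, against 55.1 mm when they were out at the start. So the knob is fully open with both tabs sprung out. I'll lift clear and hand in.

>>> step_arm([
  [0, 0, -25, 0, 0, 0, 1],
  [0, 0, -25, 0, 0, 0, 1],
  [0, 0, -10, 0, 0, 0, 1],
  [0, 0, 0, 0, 0, 0, 1],
  [0, 0, 0, 0, 0, 0, 1],
])

```text
time_s: 9.5
tcp_pos: [0.5623, 0.1434, 0.1841]
tcp_rot: [180.0, -0.0, 30.2]
wrist_force: [-0.2, 0.1, -1.2]
finger_gap: 0.0851
```

Run:
```python
from h import *
T=arm.get_image("top");save(T,"m_top",(380,230,480,310),6)
s=arm.get_state();print(s["time_s"],s["tcp_pos"],s["wrist_force"],s["finger_gap"])
for d in arm.tip_of(T,"regulator_mark")[:1]: print(d,atz(T,d["xy"][0]*640,d["xy"][1]*480,.072))
print(arm.close_job())
```

```text
9.55 [0.5617449  0.14312975 0.18326724] [-0.87711911 -0.70638722 -0.53241277] 0.08533654713705673
{'xy': [0.6803, 0.5756], 'confidence': 0.62} [ 0.45850126 -0.25709789  0.072     ]
the job is handed in; nothing more can be done
None
```

The shut-off valve is open and its tabs are back out. I squeezed both tabs in together (finger gap 33 mm), turned the knob clockwise until the wrist moment rose to 1.1 N m at the hard stop, then let go and lifted clear. The job was handed in at 9.6 s, with the robot touching nothing.

- **Knob angle:** in the last wrist picture the pointer was within about 0.5° of the open mark. Comparing the pictures from before and after gave a turn of only about 58°. I think the knob started about 2° past closed, within its latch play, but I did not confirm this.
- **Tabs:** their spacing measured 54.7 mm, against 55.1 mm when they were out at the start, so both have sprung back.
- **Regulator:** the arm never came near it. The last reading of its mark differed from the first by 6 mm (first reading 0.60 confidence, last 0.62). I put that down to detection noise, and did not look at the last picture of it.

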